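# Turn a leaf of the recipe book

## Task

Turn the top leaf of the recipe book, the one that stands a little open on the right-hand side, over the spine until it lies flat on the left-hand side, then take the hand away. Push it over gently with the fingertips: do not pinch it and do not slap it over. Leave the leaf beneath it lying, and do not disturb the things round the book.

Things in the scene. Friction and masses are not known exactly. Their poses are not given: they have to be found in the camera images.
- spine (a point): middle of the recipe book's spine, on the axis about which the leaves turn, 36 mm above the worktop. The spine runs away from the robot. x points to the book's left side (world +y, within 0.3 rad), y along the spine towards the robot, z up. Thin steel rings rise 10 mm above the axis.
- book: the ring-bound book, lying open; does not move. Origin on the worktop below spine, same axes. Dark wooden bottom board 206 (x) x 204 (y) x 8 mm, on it a right block of leaves (top 27.5 mm above the worktop) and a left block (top 33 mm), each from 10 to 95 mm off the spine and 190 mm long.
- leaf (a joint): angle of the top leaf, rad: 0 flat on the right side, 1.57 upright, 3.14 (its stop) flat on the left block. Starts at 0.25 to 0.55. The hinge is stiff: the leaf stays where it is left, does not fall by itself, and takes about 1 N at its edge to turn. Leaf: wood with a white card on its upper face, 5 mm thick, mid-plane through the spine axis, from 10 to 95 mm off the axis, 190 mm long.
- tab (a point): middle of the top leaf's tab, 105 mm from the spine axis, 49 mm nearer the robot (book's +y) than the spine's middle; moves with the leaf. Tab: 88 mm long (y), 5 mm thick, reaching from the leaf's edge (95 mm) to 115 mm; it overhangs the bottom board, so fingers can come under it from the right. x points from the tab to the spine, z out of the face that is up at the start.
- next_leaf (a joint): angle of the leaf beneath, rad: 0 lying on the right block, where it starts and stays. Same outline and stiffness, 5 mm thick, mid-plane 5.5 mm lower, its tab centred 49 mm beyond the spine's middle (book's -y).
- salt_shaker: grey and clear salt shaker, 44 mm across, 90 mm high, standing beyond the far end of the book. Origin at the centre of its foot.
- tea_light: tea light in a metal cup, 38 mm across, 15 mm high, to the left of the book. Origin at the centre of its underside.
- peg: wooden clothes peg, 15 x 72 x 12 mm, lying to the right of the far half of the book. Origin at the centre of its underside.

How it is judged (in metres and radians):
On the way:
1. the leaf is pushed up past upright (value of joint leaf above 1.7 rad), for 0.05 s.
At the end, for the whole second after the job is handed in: the top leaf lies on the left side within 0.1 rad (6 degrees) of flat, at rest; the next leaf lies on the right side within 0.1 rad of flat; salt shaker, tea light and peg are within 15 mm of where they stood (value of joint leaf above 3.04 rad and velocity of joint leaf below 0.1 rad/s and value of joint next_leaf below 0.1 rad and distance of each of salt_shaker, tea_light, peg from where it was at the start of the episode below 0.015 m); the robot touches nothing.
It fails at once if the leaf is pinched: fingers press on its upper and its under side at once ((contact force between the fingers and leaf_c0 above 1 N or contact force between the fingers and leaf_c1 above 1 N) and (contact force between the fingers and leaf_c2 above 1 N or contact force between the fingers and leaf_c3 above 1 N)).
It fails at once if the leaf is slapped over, faster than 6 rad/s (velocity of joint leaf above 6 rad/s).
It fails at once if the leaf beneath is raised by more than 0.25 rad (value of joint next_leaf above 0.25 rad).
It fails at once if the salt shaker, tea light or peg is lifted or moved by more than 20 mm (distance of any of salt_shaker, tea_light, peg from where it was at the start of the episode above 0.02 m).
It also fails if it takes over 40 s, if anything falls off the work surface, if the arm or the gripper's body presses on something with over 40 N, if the wrist force passes 120 N, or if a joint passes its speed limit or range.

## Robot

A 6-joint arm with a two-finger parallel gripper is mounted at the origin on a cart in front of the work surface, level with it; the furniture and walls round the work are solid. World frame = base frame: x ahead of the robot, y to its left, z up, the work surface at z = 0. Lengths are in m, angles in degrees, forces in N, time in s.
With the tool pointing down it reaches from about 0.25 to 0.725 m from the base axis. Payload 9.7 kg.
Tool frame: the origin (TCP) lies midway between the tips of the shut fingers; the grasp point (between the pads) lies 19 mm behind it; z points along the fingers, y is the line along which they close (so a half turn about z gives the same grasp; the last joint's range is limited). The gripper opens to 85 mm and grips with 20 to 120 N. Pads are 22 mm wide; open, the fingers measure 114 mm over their backs; the gripper's body (76 mm by 85 mm) begins 54 mm behind the grasp point. The pads swing forward as they close: fully open they stand 13 mm farther back than shut.
Start: joints at [69.041, 4.979, 10.078, 95.1, 0, 90], TCP at [0.197, 0.514, 0.231] pointing down, gripper open.
Joint ranges: [-179.16, 179.16], [-48.56, 103.87], [-65.8, 70.77], [-126.05, 130.52], [-82.76, 87.17], [-180, 180]. Speed limits (degrees/s): [127.2, 127.2, 147.25, 180, 180, 180].

## Interface

Orientations are given as [roll, pitch, yaw] about the fixed x, y, z axes, in that order (R = Rz(yaw) Ry(pitch) Rx(roll)).
In Python, from workcell import bot gives the robot as it stands. The module is installed in compiled form; this text tells all that it offers.
- The arm moves only by the tool send_rows, never from a script. Its argument "moves" is one flat list of numbers, 7 for each row, row after row: the shift along the world's x, y, z normalised to -1 to 1, where 1 is 0.025 m, then the turn, a rotation vector about the world's x, y, z normalised to -1 to 1, where 1 is 0.15 rad, then the closure, from -1 (fully open) to 1 (shut), so that 0 is half open. A call has 1 to 8 rows; each row shifts and turns the commanded pose from where the row before left it; what a row does not reach is not made up. A row lasts 1/8 s, in which the tool goes at most 62.5 mm and 10.7 degrees, less where a joint would pass 70% of its speed; a pose out of reach is approached as far as the arm can. A call with a number of a shift or a turn outside -1 to 1 is refused whole. A call with a gripper value outside its range is refused whole. The fingers move at their own pace and stop on an object; "squeeze" is the grip in N (left out, the last holds). Time passes only in rows, so rows that do not move let the fingers close. It gives the time, the measured TCP pose, the force, the opening and the grip force at its end, in the units of the state.
- bot.get_obs(): the state, without advancing time (a new reading comes with each control period).
- bot.camera(name): name is "side" or "top" or "wrist"; returns a dict with "color" (384x512x3 uint8, red, green, blue), "camera_matrix" (3x3 intrinsics, pixels), "R" (3x3) and "t" (3): a world point X has camera coordinates R X + t. Camera axes: x right, y down, z forward; pixel columns grow to the right and rows downward; lengths in m; the calibration is good to about 2 mm. The wrist camera is an equidistant fisheye: a pixel r from the principal point sees the ray r / f radians off the axis. A picture is of the moment at which its call begins. There is no depth.
- bot.job_done(): hands the job in; it is judged then, once.
Trained networks look in the newest picture that a camera, given by its name, has taken for a name from the list of things; names that differ only in an ending like _2 or _b are one class to them, and where a whole thing is asked for, a point or a joint stands for the part that bears it (a point fixed in the world has none). Each returns a list of dicts, best first, with "p" (0 to 1); they miss things now and then, are a little off and sometimes report something else, mostly with a low value. They report only what shows in the picture. A call takes as long as a camera call.
- bot.boxes_of(camera, query): "extent" ([left, top, right, bottom] in pixels, round what is visible of it).
- bot.trace(camera, query): "region" (384x512 bool, what is visible of it) and "extent" ([left, top, right, bottom] in pixels, round what is visible of it).
- bot.landmark_of(camera, query): "pixel" ([column, row] in pixels: a listed point, or the origin of a listed thing).
The state is a dict: "time": time; "q": joint angles; "qd": joint speeds; "joint_efforts": joint torques, N m; "ee_pos": TCP position; "tcp_rot": TCP orientation; "wrist_force": force on the tool from outside, world axes, zero at the start; "torque": the same for the moment, N m; "opening": finger opening in m; "grasp_force": force on a finger pad.
Only numpy, scipy, OpenCV 4.12 (cv2) and the standard library are available. Lean on these libraries where they do the work, as an engineer would, in place of code of your own. Each camera call takes 0.05 s, during which the arm holds its last target. There are 200 camera calls.

## Working session

There is one attempt and no reset: what is moved stays moved. The work goes in short steps, Python scripts to look and compute and a tool call to move; the robot and the scene stay as the last step left them, time stands still between calls to the robot, and variables do not carry over. Pictures are saved under pics/ and viewed, at most 10 in all, crops included, and the job is handed in when it is done.

Besides the shell and the picture viewer there is one more tool, called after "Call:" as name(argument=value, ...) on one line, values as JSON. send_rows: Moves the arm, as the interface text tells. Its arguments: {"type":"object","properties":{"moves":{"type":"array"},"squeeze":{"type":"number"}},"required":["moves"]}

```bash
mkdir -p pics; cat > h.py <<'E'
import numpy as np, cv2
from workcell import bot
def ray(c,px):
    K=np.array(c["camera_matrix"]);R=np.array(c["R"]);t=np.array(c["t"])
    d=R.T@np.linalg.solve(K,[px[0],px[1],1.]);return -R.T@t,d/np.linalg.norm(d)
def onz(c,px,z):
    o,d=ray(c,px);return o+d*(z-o[2])/d[2]
def proj(c,X):
    K=np.array(c["camera_matrix"]);p=K@(np.array(c["R"])@np.array(X)+np.array(c["t"]));return p[:2]/p[2]
def tri(rs):
    A=sum(np.eye(3)-np.outer(d,d) for o,d in rs);b=sum((np.eye(3)-np.outer(d,d))@o for o,d in rs);return np.linalg.solve(A,b)
E
python3 - <<'E'
from h import *
np.set_printoptions(precision=3,suppress=True)
cs={}
for n in("side","top"):
    c=bot.camera(n);cs[n]=c;cv2.imwrite(f"pics/{n}0.png",c["color"][:,:,::-1])
    print(n,ray(c,(256,192)))
for q,z in(("spine",.036),("tab",None),("book",0),("salt_shaker",0),("tea_light",0),("peg",0)):
    r=[]
    for n in cs:
        l=bot.landmark_of(n,q)
        if l: 
            print(q,n,np.array(l[0]["pixel"]),round(l[0]["p"],2), onz(cs[n],l[0]["pixel"],z) if z is not None else "");r.append(ray(cs[n],l[0]["pixel"]))
    if len(r)>1: print("  tri",tri(r))
print(bot.get_obs())
E
```

```text
side (array([0.43 , 0.708, 0.576]), array([ 0.157, -0.771, -0.618]))
top (array([0.525, 0.057, 0.916]), array([ 0.073,  0.038, -0.997]))
spine side [270.8 219.5] 0.66 [0.525 0.11  0.036]
spine top [250.3 222.7] 0.93 [0.523 0.104 0.036]
  tri [0.524 0.104 0.03 ]
tab side [308.7 170.4] 0.84 
tab top [319.5 191.8] 0.23 
  tri [ 0.529 -0.044  0.05 ]
book side [274.3 233.1] 0.97 [0.518 0.108 0.   ]
book top [247.9 225.8] 0.67 [0.516 0.111 0.   ]
  tri [0.517 0.111 0.003]
salt_shaker side [211.9 200.3] 0.89 [0.662 0.033 0.   ]
salt_shaker top [282.8 158.3] 0.74 [0.668 0.031 0.   ]
  tri [ 0.665  0.031 -0.002]
tea_light side [261.1 307.5] 0.91 [0.512 0.281 0.   ]
tea_light top [285.1 159.4] 0.69 [0.665 0.026 0.   ]
  tri [ 0.639  0.016 -0.343]
peg top [321.  187.5] 0.67 [ 0.601 -0.054  0.   ]
{'time': 0.7, 'q': array([69.041,  4.978, 10.081, 95.1  , -0.003, 90.   ]), 'qd': array([-0.058,  0.047, -0.019,  0.021,  0.083, -0.002]), 'joint_efforts': array([  0.002, -51.996,  46.478,   0.001,   0.   ,  -0.   ]), 'ee_pos': array([0.197, 0.514, 0.231]), 'tcp_rot': array([179.997,   0.003, 159.041]), 'wrist_force': array([-0.062,  0.053, -0.286]), 'torque': array([ 0.052,  0.012, -0.026]), 'grasp_force': 0.0, 'opening': 0.08584978118131843}
```

View pics/top0.png

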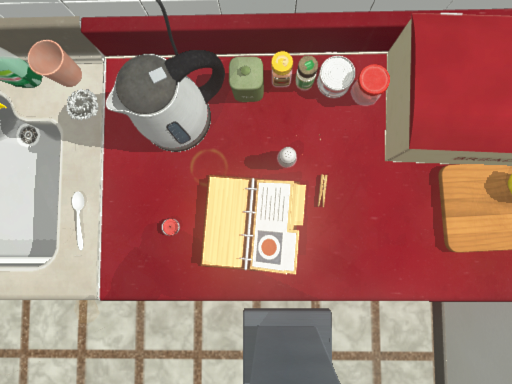

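View pics/side0.png

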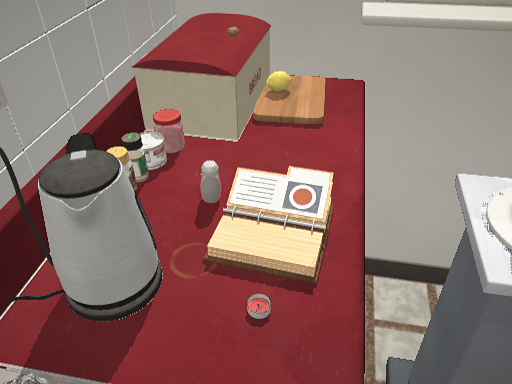

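The top view shows the spine running from about (254,180) to (246,270), with the top leaf's tab at the near right (298,250) and the next leaf's tab at (305,205). The peg is at (322,190), the shaker at (287,157) and the tea light at (171,227). In the side view the tab is near (310,172).

```bash
python3 - <<'E'
import cv2,numpy as np
t=cv2.imread("pics/top0.png")[165:285,190:340]; s=cv2.imread("pics/side0.png")[155:290,195:345]
cv2.imwrite("pics/crop_t.png",cv2.resize(t,None,fx=5,fy=5,interpolation=cv2.INTER_CUBIC)[:600,:750])
cv2.imwrite("pics/crop_s.png",cv2.resize(s,None,fx=4.4,fy=4.4,interpolation=cv2.INTER_CUBIC))
E
```

```text
(no output)
```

View pics/crop_t.png

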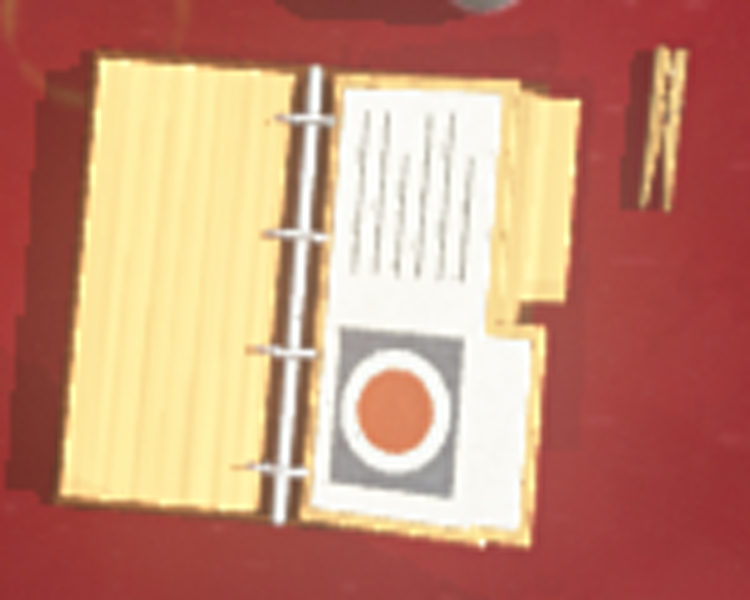

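View pics/crop_s.png

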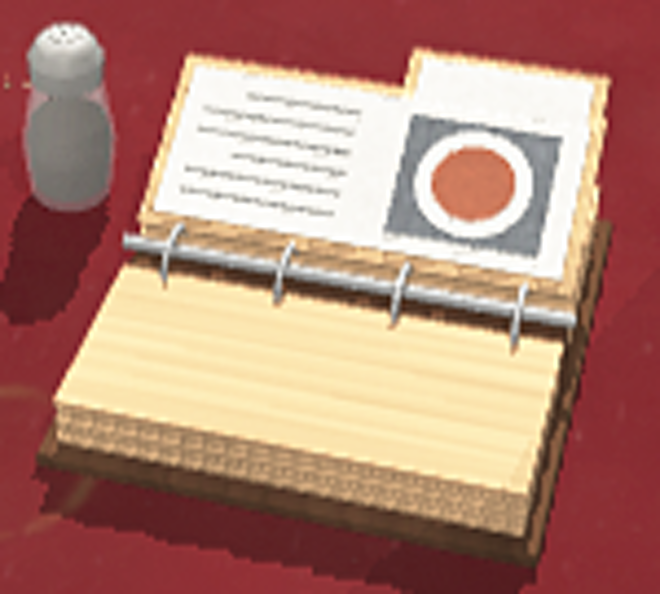

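```bash
python3 - <<'E'
from h import *
from scipy.optimize import least_squares
np.set_printoptions(precision=4,suppress=True)
C={n:bot.camera(n) for n in("side","top")}
T=lambda a:(a[0]/5+190-.4,a[1]/5+165-.4); S=lambda a:(a[0]/4.4+195-.4,a[1]/4.4+155-.4)
def leaf(r,by,th,h=.0025): return [-r*np.cos(th)+h*np.sin(th),by,.036+r*np.sin(th)+h*np.cos(th)]
B=lambda x,y,z:(lambda th:[x,y,z])
L=lambda r,y:(lambda th:leaf(r,y,th))
obs=[("top",B(.095,-.095,.033),T((97,57))),("top",B(.095,.095,.033),T((58,503))),("top",B(.01,.095,.033),T((262,512))),("top",B(.01,-.095,.033),T((297,72))),
("top",L(.115,.005),T((546,326))),("top",L(.115,.093),T((530,545))),("top",B(-.115,-.093,.033),T((580,98))),("top",B(-.115,-.005,.033),T((565,302))),
("side",B(.095,-.095,.033),S((55,403))),("side",B(.095,.095,.033),S((525,492))),("side",B(.01,.095,.033),S((560,338))),("side",B(.01,-.095,.033),S((130,265))),
("side",L(.115,.005),S((415,48))),("side",L(.115,.093),S((608,78))),("side",L(.095,-.095),S((190,57)))]
def W(p,b):
    c,s=np.cos(p[2]),np.sin(p[2]); X=np.array([-s,c]); Y=np.array([-c,-s])  # bx ~ world +y, by ~ world -x
    return np.r_[p[:2]+X*b[0]+Y*b[1],b[2]]
f=lambda p:np.concatenate([proj(C[n],W(p,g(p[3])))-o for n,g,o in obs])
r=least_squares(f,[.52,.105,0,.4],loss="soft_l1");print(r.x);print(f(r.x).reshape(-1,2))
p=r.x
print("tab",W(p,leaf(.105,.049,p[3],0)),"outer",W(p,leaf(.115,.049,p[3],0)),"near corner", W(p,leaf(.115,.093,p[3],0)))
for n,q in(("side","tea_light"),("top","peg")):
  for l in bot.landmark_of(n,q): print(q,onz(C[n],l["pixel"],0),l["p"])
E
```

```text
[ 0.5218  0.1061 -0.0812  0.4166]
[[ 0.3405  0.4149]
 [ 0.5915 -1.1491]
 [-0.8752  0.2379]
 [-0.9567  0.223 ]
 [ 0.1021 -0.0867]
 [ 0.3072  0.0891]
 [-0.1773  0.1077]
 [ 0.0801 -0.0259]
 [-0.4342 -1.0634]
 [ 1.07    0.0985]
 [ 1.1133  0.6551]
 [-1.4989 -0.7039]
 [-0.5265  0.2875]
 [ 0.609   0.1004]
 [-0.6654 -0.5893]]
tab [0.4651 0.0143 0.0785] outer [0.4644 0.0052 0.0825] near corner [0.4205 0.0088 0.0825]
tea_light [0.5125 0.276  0.    ] 0.57
peg [ 0.5865 -0.0553  0.    ] 0.73
```

Call:
send_rows(moves=[0.43,-0.99,0,0,0,-0.95,1,0.43,-0.99,0,0,0,-0.95,1,0.43,-0.99,0,0,0,-0.95,1,0.43,-0.99,0,0,0,-0.95,1,0.43,-0.99,0,0,0,-0.95,1,0.43,-0.99,0,0,0,-0.95,1,0.43,-0.99,0,0,0,-0.95,1,0.43,-0.99,0,0,0,-0.95,1], squeeze=20)

```text
time: 1.9
ee_pos: [0.283, 0.3148, 0.2314]
tcp_rot: [180.0, -0.0, 93.5]
wrist_force: [0.7, -0.9, -0.9]
opening: -0.0
grasp_force: 0.0
```

Call:
send_rows(moves=[0.43,-0.99,0,0,0,-0.98,1,0.43,-0.99,0,0,0,0,1,0.43,-0.99,0,0,0,0,1,0.43,-0.99,0,0,0,0,1,0.43,-0.99,0,0,0,0,1,0.43,-0.99,0,0,0,0,1,0.43,-0.99,0,0,0,0,1,0.43,-0.99,0,0,0,0,1])

```text
time: 2.9
ee_pos: [0.369, 0.1168, 0.2314]
tcp_rot: [180.0, -0.0, 85.3]
wrist_force: [-0.0, 0.3, -0.1]
opening: 0.0002
grasp_force: 0.0
```

Call:
send_rows(moves=[0.43,-0.99,0,0.95,-0.08,0,1,0.43,-0.99,0,0.95,-0.08,0,1,0.43,-0.99,0,0.95,-0.08,0,1,0.43,-0.99,0,0.95,-0.08,0,1,0.43,-0.99,0,0.95,-0.08,0,1,0.43,-0.99,0,0.95,-0.08,0,1,0.43,-0.99,0,0,0,0,1,0.43,-0.99,0,0,0,0,1])

```text
time: 3.9
ee_pos: [0.455, -0.0818, 0.2307]
tcp_rot: [180.0, -49.2, 85.2]
wrist_force: [0.2, 0.6, 0.2]
opening: -0.0001
grasp_force: 0.0
```

Call:
send_rows(moves=[0.1,0,-0.93,0,0,0,1,0,0,-0.93,0,0,0,1,0,0,-0.93,0,0,0,1,0,0,-0.93,0,0,0,1,0,0,-0.93,0,0,0,1,0,0,-0.93,0,0,0,1,0,0,-0.93,0,0,0,1,0,0,-0.93,0,0,0,1])

```text
time: 4.9
ee_pos: [0.4573, -0.0805, 0.0445]
tcp_rot: [179.8, -49.1, 85.4]
wrist_force: [1.5, -0.1, 0.2]
opening: -0.0003
grasp_force: 0.0
```

Call:
send_rows(moves=[0.04,0.46,0,0,0,0,1,0.04,0.46,0,0,0,0,1,0.04,0.46,0,0,0,0,1,0.04,0.46,0,0,0,0,1,0.04,0.46,0,0,0,0,1,0.04,0.46,0,0,0,0,1,0.04,0.46,0,0,0,0,1,0.04,0.46,0,0,0,0,1])

```text
time: 5.9
ee_pos: [0.4652, 0.0124, 0.0453]
tcp_rot: [179.9, -49.2, 85.4]
wrist_force: [-0.1, 0.0, -0.1]
opening: 0.0003
grasp_force: 0.0
```

```bash
python3 - <<'E'
from h import *
c=bot.camera("side");a=c["color"][130:290,180:360,::-1]
d=bot.camera("top")["color"][150:310,180:360,::-1]
cv2.imwrite("pics/s1.png",np.hstack([cv2.resize(x,None,fx=2.2,fy=2.2,interpolation=cv2.INTER_CUBIC) for x in (a,d)]))
o=bot.get_obs();print(o["ee_pos"],o["wrist_force"],o["time"])
E
```

```text
[0.46506837 0.01267508 0.0453548 ] [ 0.41717721  0.41192162 -0.5406023 ] 6.0
```

View pics/s1.png

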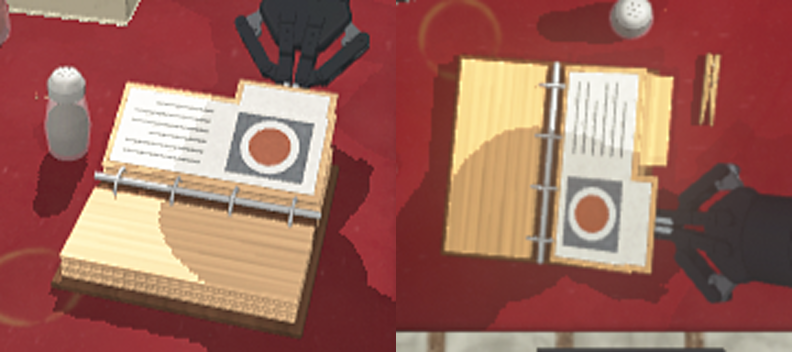

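```bash
cat > arc.py <<'E'
from h import *
import sys
np.set_printoptions(precision=2,suppress=True,linewidth=150)
S=np.array([.5218,.1061]);X=np.array([.0811,.9967]);Y=np.array([-.9967,.0811])
def tcp(th,a,r=.1,by=.05):
    u=np.array([-np.cos(th),np.sin(th)]);n=np.array([np.sin(th),np.cos(th)])
    d=np.array([np.sin(a),-np.cos(a)]);e=np.array([np.cos(a),np.sin(a)])
    # smooth corner choice
    s=.011*np.clip((e@n)/.25,-1,1)
    c=r*u-.0025*n-e*s
    return np.r_[S+X*c[0]+Y*by,.036+c[1]]
def state():
    o=bot.get_obs();return o["ee_pos"],-np.radians(o["tcp_rot"][1])
if __name__=="__main__":
    p,a0=state();print(p,a0)
    th0,th1,a1,n=map(float,sys.argv[1:5]);n=int(n)
    a=a0
    for k in range(n+1):
        th=th0+(th1-th0)*k/n;an=a0+(a1-a0)*k/n
        q=tcp(th,an);print(round(th,2),(q-p)/.025,(an-a)/.15,q);p=q;a=an
E
python3 arc.py 0.42 2.0 0.857 16; python3 arc.py 2.0 3.16 0.6 12
```

```text
[0.47 0.01 0.05] 0.8580639343397832
0.42 [-0.05 -0.07  0.83] 0.0 [0.46 0.01 0.07]
0.52 [0.01 0.17 0.36] -0.00044330597490945445 [0.46 0.02 0.08]
0.62 [0.02 0.2  0.34] -0.0004433059749101946 [0.46 0.02 0.08]
0.72 [0.02 0.24 0.32] -0.00044330597490945445 [0.47 0.03 0.09]
0.81 [0.02 0.27 0.29] -0.00044330597490945445 [0.47 0.03 0.1 ]
0.91 [0.02 0.29 0.26] -0.0004433059749101946 [0.47 0.04 0.11]
1.01 [0.03 0.32 0.23] -0.00044330597490945445 [0.47 0.05 0.11]
1.11 [0.03 0.34 0.2 ] -0.00044330597490945445 [0.47 0.06 0.12]
1.21 [0.03 0.36 0.17] -0.0004433059749101946 [0.47 0.07 0.12]
1.31 [0.03 0.37 0.13] -0.00044330597490945445 [0.47 0.07 0.12]
1.41 [0.03 0.38 0.09] -0.00044330597490945445 [0.47 0.08 0.13]
1.51 [0.03 0.39 0.05] -0.00044330597490945445 [0.47 0.09 0.13]
1.6 [0.03 0.39 0.02] -0.0004433059749101946 [0.47 0.1  0.13]
1.7 [ 0.03  0.39 -0.02] -0.00044330597490945445 [0.47 0.11 0.13]
1.8 [ 0.03  0.39 -0.06] -0.00044330597490945445 [0.47 0.12 0.13]
1.9 [ 0.03  0.38 -0.1 ] -0.0004433059749101946 [0.47 0.13 0.12]
2.0 [ 0.03  0.37 -0.14] -0.00044330597490945445 [0.47 0.14 0.12]
[0.47 0.01 0.05] 0.8580639343397832
2.0 [0.38 5.18 2.97] 0.0 [0.47 0.14 0.12]
2.1 [ 0.03  0.39 -0.11] -0.1433688524109907 [0.48 0.15 0.12]
2.19 [ 0.03  0.41 -0.1 ] -0.1433688524109907 [0.48 0.16 0.11]
2.29 [ 0.03  0.4  -0.14] -0.1433688524109907 [0.48 0.17 0.11]
2.39 [ 0.03  0.38 -0.17] -0.1433688524109907 [0.48 0.18 0.11]
2.48 [ 0.03  0.35 -0.2 ] -0.1433688524109907 [0.48 0.19 0.1 ]
2.58 [ 0.03  0.33 -0.23] -0.1433688524109907 [0.48 0.2  0.1 ]
2.68 [ 0.02  0.3  -0.25] -0.1433688524109907 [0.48 0.21 0.09]
2.77 [ 0.01  0.18 -0.35] -0.1433688524109907 [0.48 0.21 0.08]
2.87 [ 0.01  0.14 -0.37] -0.1433688524109907 [0.48 0.21 0.07]
2.97 [ 0.01  0.1  -0.38] -0.1433688524109907 [0.48 0.22 0.06]
3.06 [ 0.01  0.06 -0.39] -0.1433688524109907 [0.48 0.22 0.05]
3.16 [ 0.    0.03 -0.39] -0.1433688524109907 [0.48 0.22 0.04]
```

Call:
send_rows(moves=[0,-0.03,0.42,0,0,0,1,0,-0.03,0.41,0,0,0,1,0.01,0.17,0.36,0,0,0,1,0.02,0.2,0.34,0,0,0,1,0.02,0.24,0.32,0,0,0,1,0.02,0.27,0.29,0,0,0,1,0.02,0.29,0.26,0,0,0,1,0.03,0.32,0.23,0,0,0,1])

```text
time: 7.0
ee_pos: [0.4682, 0.048, 0.1114]
tcp_rot: [179.9, -49.2, 85.4]
wrist_force: [0.6, -1.0, -0.1]
opening: -0.0001
grasp_force: 0.4
```

```bash
python3 - <<'E'
from h import *
from arc import tcp
a=bot.camera("side")["color"][110:290,180:360,::-1]
d=bot.camera("top")["color"][150:330,180:360,::-1]
cv2.imwrite("pics/s2.png",np.hstack([cv2.resize(x,None,fx=2.2,fy=2.2,interpolation=cv2.INTER_CUBIC) for x in (a,d)]))
o=bot.get_obs();print(o["ee_pos"],tcp(1.01,.857),o["wrist_force"],o["time"])
E
```

```text
[0.47 0.05 0.11] [0.47 0.05 0.11] [ 0.03  0.04 -0.25] 7.1
```

View pics/s2.png

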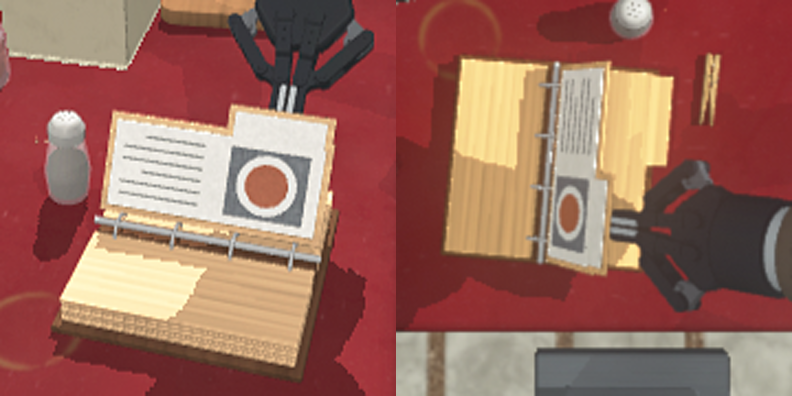

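The leaf has risen to about 1 rad on the fingertips, and the leaf beneath is still lying flat, so I'm continuing the arc.

Call:
send_rows(moves=[0.03,0.34,0.2,0,0,0,1,0.03,0.36,0.17,0,0,0,1,0.03,0.37,0.13,0,0,0,1,0.03,0.38,0.09,0,0,0,1,0.03,0.39,0.05,0,0,0,1,0.03,0.39,0.02,0,0,0,1,0.03,0.39,-0.02,0,0,0,1,0.03,0.39,-0.06,0,0,0,1])

```text
time: 8.1
ee_pos: [0.4743, 0.1233, 0.1255]
tcp_rot: [179.9, -49.2, 85.4]
wrist_force: [0.3, -0.3, -0.6]
opening: -0.0001
grasp_force: 0.3
```

Call:
send_rows(moves=[0.03,0.38,-0.1,0,0,0,1,0.03,0.37,-0.14,0,0,0,1,0.03,0.39,-0.11,-0.14,0.01,0,1,0.03,0.41,-0.1,-0.14,0.01,0,1,0.03,0.4,-0.14,-0.14,0.01,0,1,0.03,0.38,-0.17,-0.14,0.01,0,1,0,0,0,0,0,0,1])

```text
time: 8.98
ee_pos: [0.4783, 0.1817, 0.1063]
tcp_rot: [179.8, -44.3, 85.5]
wrist_force: [0.0, 0.4, -0.7]
opening: 0.0001
grasp_force: 0.0
```

```bash
python3 - <<'E'
from h import *
from arc import tcp,state
a=bot.camera("side")["color"][110:290,180:360,::-1]
d=bot.camera("top")["color"][150:330,180:360,::-1]
cv2.imwrite("pics/s3.png",np.hstack([cv2.resize(x,None,fx=2.2,fy=2.2,interpolation=cv2.INTER_CUBIC) for x in (a,d)]))
p,t=state();print(p*1000,t,tcp(2.39,t)*1000,bot.get_obs()["wrist_force"])
E
python3 arc.py 2.39 3.16 0.6 8
```

```text
[478.48 181.   106.42] 0.7742184972340729 [477.81 181.98 106.8 ] [0.41 0.37 0.09]
[0.48 0.18 0.11] 0.7742184972340729
2.39 [-0.03  0.04  0.02] 0.0 [0.48 0.18 0.11]
2.49 [ 0.03  0.35 -0.2 ] -0.14518208102839436 [0.48 0.19 0.1 ]
2.58 [ 0.03  0.33 -0.23] -0.14518208102839364 [0.48 0.2  0.1 ]
2.68 [ 0.02  0.3  -0.25] -0.14518208102839436 [0.48 0.21 0.09]
2.78 [ 0.01  0.18 -0.35] -0.14518208102839364 [0.48 0.21 0.08]
2.87 [ 0.01  0.14 -0.37] -0.14518208102839436 [0.48 0.21 0.07]
2.97 [ 0.01  0.1  -0.38] -0.14518208102839436 [0.48 0.22 0.06]
3.06 [ 0.01  0.06 -0.39] -0.14518208102839364 [0.48 0.22 0.05]
3.16 [ 0.    0.03 -0.39] -0.14518208102839436 [0.48 0.22 0.04]
```

View pics/s3.png

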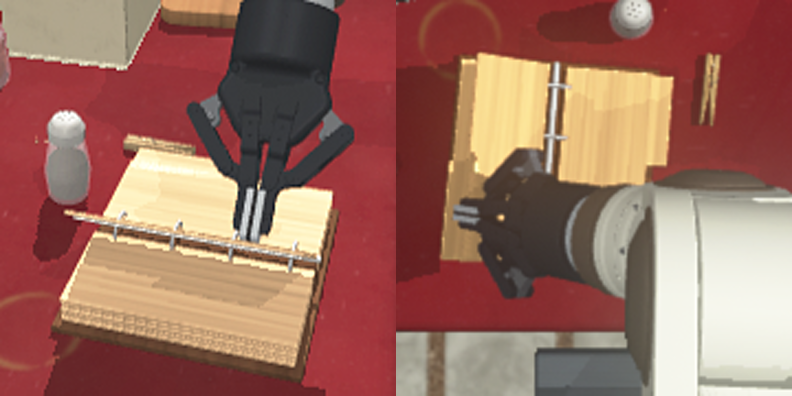

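The leaf is past upright, leaning left on the fingertips at about 2.4 rad. The leaf beneath is flat on the right, and the peg and shaker haven't moved.

Call:
send_rows(moves=[0.02,0.37,-0.2,-0.14,0.01,0,1,0.03,0.33,-0.23,-0.14,0.01,0,1,0.02,0.3,-0.25,-0.14,0.01,0,1,0.01,0.18,-0.35,-0.14,0.01,0,1,0.01,0.14,-0.37,-0.14,0.01,0,1,0.01,0.1,-0.38,-0.14,0.01,0,1,0.01,0.06,-0.3,-0.14,0.01,0,1])

```text
time: 9.95
ee_pos: [0.4813, 0.218, 0.0537]
tcp_rot: [179.8, -35.8, 85.5]
wrist_force: [-0.0, -0.4, 0.3]
opening: 0.0001
grasp_force: 0.1
```

Call:
send_rows(moves=[0,0.02,-0.24,-0.14,0.01,0,1,0,0,-0.14,0,0,0,1])

```text
time: 10.2
ee_pos: [0.4815, 0.2186, 0.0449]
tcp_rot: [179.7, -34.7, 85.5]
wrist_force: [0.0, -0.5, 0.1]
opening: 0.0003
grasp_force: 0.1
```

Call:
send_rows(moves=[0,0,-0.1,0,0,0,1,0,0,0,0,0,0,1])

```text
time: 10.45
ee_pos: [0.4816, 0.2184, 0.0429]
tcp_rot: [179.7, -34.7, 85.5]
wrist_force: [-2.1, 0.2, 2.4]
opening: 0.0
grasp_force: 1.4
```

Call:
send_rows(moves=[0,0,-0.06,0,0,0,1,0,0,0,0,0,0,1])

```text
time: 10.7
ee_pos: [0.4818, 0.2186, 0.0425]
tcp_rot: [179.6, -34.8, 85.5]
wrist_force: [-5.4, -2.9, 11.5]
opening: 0.0001
grasp_force: 6.0
```

The force has jumped to 11.5 N, so the leaf is on its stop. I'm lifting away and back to the right.

Call:
send_rows(moves=[0,-0.1,0.4,0,0,0,1,0,-0.2,0.8,0,0,0,1,0,-0.3,0.9,0,0,0,1,0,-0.3,0.9,0,0,0,1,0,-0.3,0.9,0,0,0,1,-0.4,-0.9,0.9,0,0,0,1,-0.4,-0.9,0.5,0,0,0,1,-0.4,-0.9,0,0,0,0,1])

```text
time: 11.7
ee_pos: [0.4517, 0.12, 0.1749]
tcp_rot: [179.5, -34.7, 85.6]
wrist_force: [0.2, -0.4, -1.1]
opening: -0.0005
grasp_force: 0.0
```

Call:
send_rows(moves=[-0.4,-0.9,0,0,0,0,1,-0.4,-0.9,0,0,0,0,1,-0.4,-0.9,0,0,0,0,1,-0.4,-0.9,0,0,0,0,1,-0.4,-0.9,0,0,0,0,1,-0.4,-0.9,0,0,0,0,1,0,0,0,0,0,0,1,0,0,0,0,0,0,1])

```text
time: 12.7
ee_pos: [0.3917, -0.0141, 0.1737]
tcp_rot: [179.7, -34.7, 85.5]
wrist_force: [0.1, -0.3, 0.9]
opening: 0.0
grasp_force: 0.0
```

```bash
python3 - <<'E'
from h import *
a=bot.camera("side")["color"][130:330,180:360,::-1]
d=bot.camera("top")["color"][130:330,160:340,::-1]
cv2.imwrite("pics/s4.png",np.hstack([cv2.resize(x,None,fx=2.2,fy=2.2,interpolation=cv2.INTER_CUBIC) for x in (a,d)]))
E
```

```text
(no output)
```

View pics/s4.png

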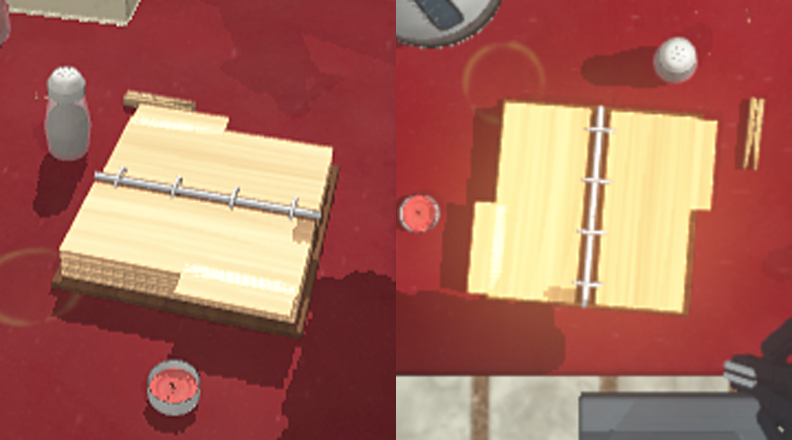

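The leaf lies flat on the left with its tab at the near left. The leaf beneath is flat on the right, everything around the book is in place, and the hand is clear.

```bash
python3 -c "
from workcell import bot
print(bot.job_done())"
```

```text
the job is handed in; nothing more can be done
None
```

I pushed the top leaf over the spine and, in the last pictures, it lies flat on the left; the leaf beneath and the things round the book look undisturbed, the hand is clear, and the job is handed in (no verdict was returned).

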